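# Pair the loose modules with their twins in the carton and close its flaps

## Task

Push the loose power brick and the loose relay along the bench, without picking them up, each fully into the carton bay that already holds its twin, lying square in line in front of that twin; leave the odd heat sink outside. When both pairs are in, fold the carton's short flap down flat and only then the long flap down flat over it. Leave the tape roll, tip cleaner and solder spool where they stand.

Things in the scene. Friction and masses are not known exactly. Their poses are not given: they have to be found in the camera images.
- carton: Cardboard carton fixed to the bench, 104 x 176 x 40 mm, open at front and top, no step at the mouth. Origin: centre at bench level; x points from the open front to the back, y to its left. Walls 4 mm; inner faces: sides y +-84 mm, back x +50 mm; divider y +-2 mm, 34 mm high: two bays 82 mm wide, 100 mm deep, mouth at x -50 mm.
- left_bay (a point): Middle of the bay floor on the carton's +y side (carton x 0, y +43 mm).
- right_bay (a point): Middle of the bay floor on the carton's -y side (carton x 0, y -43 mm).
- inner_flap (a joint): Short cardboard flap, 80 mm long, 100 mm wide (along carton x, from -48 to +52 mm), 3 mm thick, hinged along the top of the carton's +y side wall at y = +86 mm, z = 42 mm. 0 = flat, closed towards -y; 1.57 upright; starts leaning outward, 2.2 to 2.5. Stiff crease: stays where put.
- inner_flap_edge (a point): Middle of the free edge of the short flap.
- outer_flap (a joint): Long cardboard flap, 105 mm long, 100 mm wide (carton x from -48 to +52 mm), 3 mm thick, hinged along the top of the carton's -y side wall at y = -86 mm, z = 46.5 mm. 0 = flat, closed towards +y over the short flap; same sense as the short flap.
- outer_flap_edge (a point): Middle of the free edge of the long flap.
- brick: Loose power brick, plain black block 36 x 62 x 26 mm (x, y, z), 0.14 kg, origin at the centre of its underside.
- brick_twin: The same power brick, standing at the back of one carton bay (36 mm along carton x).
- relay: Loose relay, smaller dark block with a band round its edge, 26 x 46 x 16 mm (x, y, z), 0.03 kg, origin at the centre of its underside.
- relay_twin: The same relay, standing at the back of the other carton bay (26 mm along carton x).
- heat_sink: Loose finned aluminium heat sink 30 x 34 x 15 mm, odd one with no twin, origin at the centre of its underside. May be nudged, but must not end in the carton.
- tape_green: Bystander: roll of tape lying flat, 54 mm across, 18 mm high, origin at the centre of its underside.
- tip_cleaner: Bystander: domed soldering-tip cleaner, 45 mm round, 61 mm high, origin at the centre of its underside.
- solder_spool: Bystander: solder spool standing on its flange, 52 mm round (77 mm with its wire end), 36 mm high, origin near the centre of its underside.
Mind the look-alikes: they are no part of the job. Leave any purple or red look-alike of the heat_sink alone. What is shaped like the relay but brown is not meant.

How it is judged:
By the outcome, as a careful person would: the job done as asked, in the order asked, and still so for the second after the job is handed in, with the robot touching nothing.
It also fails if it takes over 69 s, if anything falls off the work surface, if the arm or the gripper's body presses on something with over 40 N, if the wrist force passes 120 N, or if a joint passes its speed limit or range.

## Robot

A 7-joint arm with a two-finger parallel gripper is mounted at the origin on a cart in front of the work surface, level with it; the furniture and walls round the work are solid. World frame = base frame: x ahead of the robot, y to its left, z up, the work surface at z = 0. Lengths are in m, angles in rad, forces in N, time in s.
With the tool pointing down it reaches from about 0.35 to 0.9 m from the base axis. Payload 19.9 kg.
Tool frame: the origin (TCP) lies between the finger pads; the fingertips stand 19 mm ahead of it and the grasp point (between the pads) is the TCP; z points along the fingers, y is the direction in which the jaws open and shut (so a half turn about z gives the same grasp; the last joint's range is limited). The gripper opens to 94 mm and grips with 3 to 60 N. Pads are 16 mm wide; open, the fingers measure 119 mm over their backs; the gripper's body (75 mm by 177 mm) begins 78 mm behind the grasp point.
Start: joints at [1.24, 0.417, -0.01, 1.614, 0.005, 1.111, -0.053], TCP at [0.179, -0.599, 0.224] pointing down, gripper open.
Joint ranges: [-2.81, 2.81], [-0.39, 2.02], [-1.27, 1.25], [0.06, 2.57], [-1.19, 4.33], [0.19, 2], [-2.82, 2.82]. Speed limits (rad/s): [1.89, 1.89, 2.39, 2.39, 3.01, 3.01, 3.01].

## Interface

Orientations are given as a 3x3 rotation matrix whose columns are the frame's x, y, z axes.
In Python, from rig import robot gives the robot as it stands. Calls block until the motion is done:
- robot.move_ptp(position, orientation): joint-space move of the TCP to a pose.
- robot.move_linear(position, velocity=0.15, frame=None, threshold=None): straight line of the TCP; frame=None keeps the orientation; velocity is the mean speed in m/s. With threshold (N) it stops when the force on the tool has changed by that much, and returns True; else False.
- robot.goto_joints(angles): joint-space move.
- robot.gripper_to(opening): finger opening in m; the grip force is fixed at half the most; returns when the fingers have stopped.
- robot.pause(seconds).
- robot.ik(position, orientation): joint angles nearest the present ones, or None.
- robot.get_state(): the state.
- robot.grab_frame(name): name is "scene" or "top" or "wrist"; returns the picture (384x512x3 uint8, red, green, blue); there is no depth.
- robot.camera_info(name): a dict with "fx", "fy", "cx", "cy" (pixels), "dist" ([k1, k2, p1, p2, k3] as OpenCV has them; the pictures are not rectified), "rvec" (rotation vector, rad) and "tvec" (3), from world to camera coordinates, as OpenCV has them. Camera axes: x right, y down, z forward; pixel columns grow to the right and rows downward; lengths in m; the calibration is good to about 2 mm. A picture is of the moment at which its call begins: read the wrist's pose just before it. camera_info takes no time and is no camera call; for the wrist camera it gives the pose at the moment of the call.
A pose or a line that the arm cannot do raises robot.PlanningError and nothing moves.
- robot.sign_off(): hands the job in, once; it reports no verdict.
The state is a dict: "time": time; "qpos": joint angles; "joint_vel": joint speeds; "effort": joint torques, N m; "ee_pos": TCP position; "tool_rot": TCP orientation; "force": force on the tool from outside, world axes, zero at the start; "moment": the same for the moment, N m; "opening": finger opening in m.
Only numpy, scipy, OpenCV 4.12 (cv2) and the standard library are available. Lean on these libraries where they do the work, as an engineer would, in place of code of your own. Each camera call takes 0.05 s, during which the arm holds its last target. There are 200 camera calls.

## Working session

There is one attempt and no reset: what is moved stays moved. The work goes in short steps, each a Python script; the robot and the scene stay as the last script left them, time stands still between calls to the robot, and variables do not carry over. Pictures are saved under pics/ and viewed, about 8 in all and at most 12, crops included, and the job is handed in when it is done.

```bash
mkdir -p pics; ls
python3 - <<'E'
from rig import robot
import cv2
for n in ("scene","top"):
    im=robot.grab_frame(n)
    cv2.imwrite(f"pics/{n}0.png",cv2.resize(im[:,:,::-1],(800,600),interpolation=cv2.INTER_CUBIC))
    print(n,robot.camera_info(n))
print(robot.get_state()["time"])
E
```

```text
pics
scene {'fx': 456.5166026840829, 'fy': 456.5166026840829, 'cx': 253.21228907652937, 'cy': 193.6083366639042, 'dist': array([0.00683873, 0.        , 0.        , 0.        , 0.        ]), 'rvec': array([ 0.83745746, -2.60566126,  1.05165855]), 'tvec': array([0.27491733, 0.44650817, 0.55099704])}
top {'fx': 460.77931743723707, 'fy': 460.77931743723707, 'cx': 257.0703505325706, 'cy': 182.30977919558848, 'dist': array([-0.0967808,  0.       ,  0.       ,  0.       ,  0.       ]), 'rvec': array([ 2.15420756, -2.11273343,  0.14022352]), 'tvec': array([-0.27319349,  0.54169465,  1.11572587])}
0.1
```

View pics/top0.png

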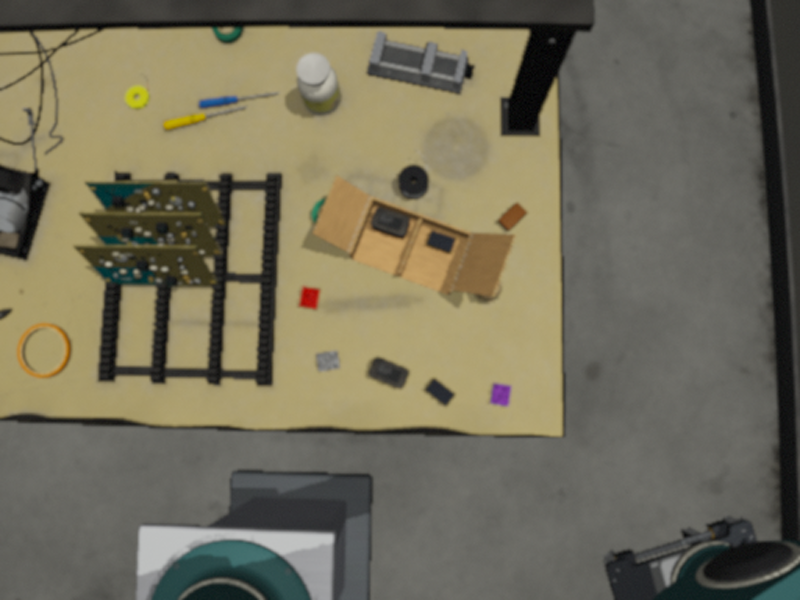

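View pics/scene0.png

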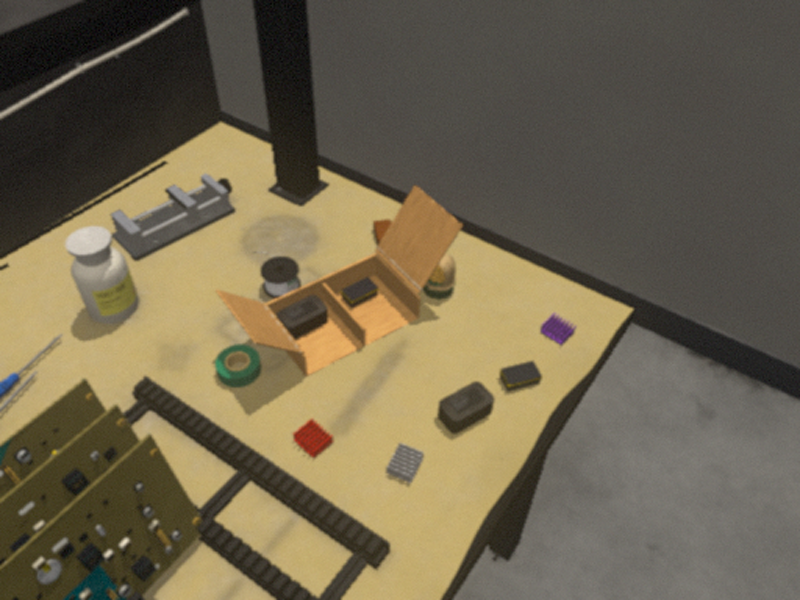

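Top view (800×600 px): the loose brick is at (388,372), the loose relay at (440,392) and the grey heat sink at (328,361). The carton is centred near (415,245), with the brick twin at (390,222) in the +y bay and the relay twin at (440,242) in the −y bay. The look-alikes are the brown block (513,216), the purple sink (500,395) and the red sink (310,298). The bystanders are the tape at (318,210), the spool at (413,181) and the tip cleaner at (487,290).

```bash
cat > h.py <<'E'
import numpy as np, cv2
from rig import robot
def px2w(info, uv, z=0.0):
    """pixels (native 512x384) -> world points on plane z"""
    K=np.array([[info["fx"],0,info["cx"]],[0,info["fy"],info["cy"]],[0,0,1]])
    R=cv2.Rodrigues(info["rvec"])[0]; C=-R.T@info["tvec"]
    uv=np.array(uv,float).reshape(-1,1,2)
    n=cv2.undistortPoints(uv,K,np.array(info["dist"])).reshape(-1,2)
    d=np.c_[n,np.ones(len(n))]@R
    return C+d*((z-C[2])/d[:,2])[:,None]
def w2px(info,P):
    K=np.array([[info["fx"],0,info["cx"]],[0,info["fy"],info["cy"]],[0,0,1]])
    return cv2.projectPoints(np.array(P,float).reshape(-1,1,3),info["rvec"],info["tvec"],K,np.array(info["dist"]))[0].reshape(-1,2)
def down(yaw):
    """tool down, tool y (jaw axis) at angle yaw from world y"""
    c,s=np.cos(yaw),np.sin(yaw)
    y=np.array([-s,c,0]); z=np.array([0,0,-1.]); x=np.cross(y,z)
    return np.c_[x,y,z]
E
python3 - <<'E'
from h import *
np.set_printoptions(precision=3,suppress=True)
t=robot.camera_info("top"); s=robot.camera_info("scene")
for n,uv,us,z in [("brick",(388,372),(466,406),.02),("relay",(440,392),(520,376),.012),("sink",(328,361),(405,463),.01),("purple",(500,395),(558,329),.01),("red",(310,298),(313,438),.01),("brown",(513,216),None,.01),
 ("spool",(413,181),(281,272),.03),("cleaner",(487,290),(440,275),.03),("tape",(318,210),(238,365),.01),("btwin",(391,221),(302,315),.026),("rtwin",(440,242),(359,292),.016),
 ("frontdiv",(400,277),(362,348),.0),("FL corner floor",None,(306,370),0),("FR",None,(420,315),0),("BL hinge",(374,200),None,.042),("BR",(468,234),None,.046),("FRh",(445,290),None,.046),("FLh",(355,263),None,.042)]:
    print(n,*[px2w(i,np.array(u)*.64,z)[0][:2] if u else None for i,u in((t,uv),(s,us))])
st=robot.get_state(); print(st["tool_rot"],st["ee_pos"])
w=robot.camera_info("wrist"); R=cv2.Rodrigues(w["rvec"])[0]; C=-R.T@w["tvec"]
print("wrist cam in tool",st["tool_rot"].T@(C-st["ee_pos"]),st["tool_rot"].T@R.T, w["fx"])
E
```

```text
brick [ 0.408 -0.243] [ 0.405 -0.238]
relay [ 0.378 -0.327] [ 0.377 -0.321]
sink [ 0.424 -0.145] [ 0.423 -0.14 ]
purple [ 0.375 -0.424] [ 0.374 -0.42 ]
red [ 0.527 -0.112] [ 0.526 -0.105]
brown [ 0.671 -0.445] None
spool [ 0.722 -0.278] [ 0.72  -0.273]
cleaner [ 0.542 -0.4  ] [ 0.543 -0.395]
tape [ 0.676 -0.119] [ 0.668 -0.132]
btwin [ 0.655 -0.243] [ 0.648 -0.232]
rtwin [ 0.623 -0.324] [ 0.62  -0.316]
frontdiv [ 0.566 -0.259] [ 0.566 -0.25 ]
FL corner floor None [ 0.601 -0.181]
FR None [ 0.538 -0.342]
BL hinge [ 0.686 -0.215] None
BR [ 0.63  -0.368] None
FRh [ 0.539 -0.332] None
FLh [ 0.581 -0.187] None
[[ 0.958  0.286 -0.   ]
 [ 0.286 -0.958  0.001]
 [-0.    -0.001 -1.   ]] [ 0.179 -0.599  0.224]
wrist cam in tool [ 0.071 -0.    -0.16 ] [[ 0.    -0.97  -0.243]
 [ 1.     0.     0.   ]
 [-0.    -0.243  0.97 ]] 291.3229734780497
```

The heat sinks at (500,395) and (310,298) are purple and red, and the relay-shaped block at (513,216) is brown, so those three are out. My picks are the grey sink (328,361), the black brick (388,372) and the dark banded relay (440,392). Next is one close wrist look, plus IK feasibility checks for tilted pushing.

Run:
```python
from h import *
np.set_printoptions(precision=4,suppress=True)
robot.move_ptp([0.56,-0.27,0.27],down(np.pi-0.37))
info=robot.camera_info("wrist")
im=robot.grab_frame("wrist"); cv2.imwrite("pics/w1raw.png",im[:,:,::-1]); cv2.imwrite("pics/w1.png",cv2.resize(im[:,:,::-1],(800,600),interpolation=cv2.INTER_CUBIC))
import pickle; pickle.dump(info,open("w1.pkl","wb"))
s=robot.get_state(); print(s["time"],s["qpos"],s["ee_pos"])
```

```text
1.9833 [ 0.5117  0.3791 -0.1459  1.5658  0.0581  1.2011 -1.587 ] [ 0.5595 -0.271   0.2699]
```

View pics/w1.png

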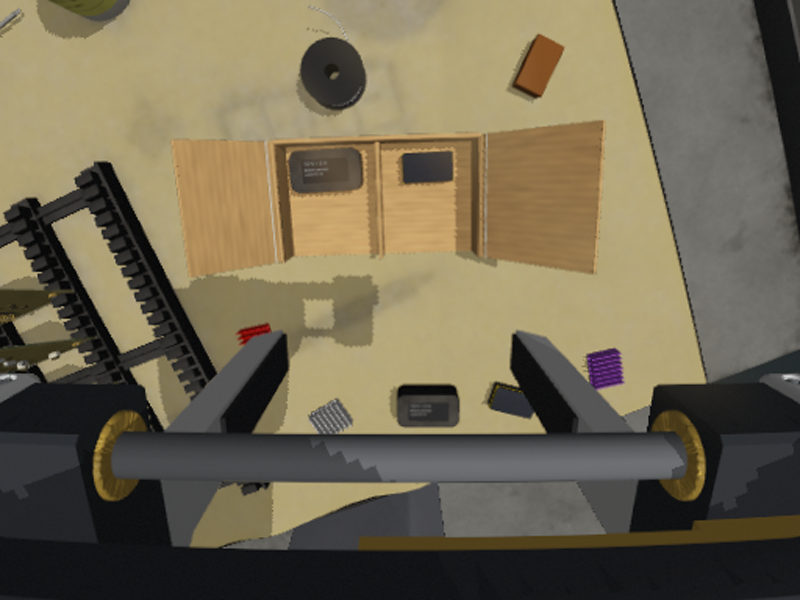

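The wrist view (800×600 px) shows the carton mouth row at about y=257 and the divider at x≈378. The brick is at (428,406), the relay at (511,400), partly behind a finger, and the grey sink at (331,416). I'll enlarge both regions to get exact corners.

Run:
```python
import cv2,numpy as np
im=cv2.imread("pics/w1raw.png")
a=cv2.resize(im[78:178,165:325],(800,500),interpolation=cv2.INTER_CUBIC)   # x5, origin (165,78)
b=cv2.resize(im[240:280,185:345],(800,200),interpolation=cv2.INTER_CUBIC)
# b fails to fit below a -> stack a(rows 60..)
cv2.imwrite("pics/crop1.png",np.vstack([a[:400],b]));
```

```text
(no output)
```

View pics/crop1.png

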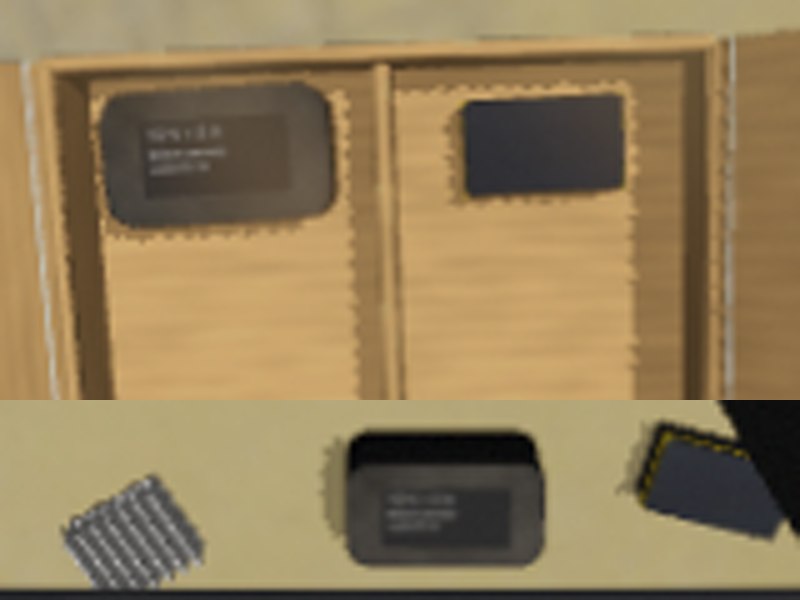

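```bash
cat > fit.py <<'E'
from h import *
import pickle
from scipy.optimize import least_squares
np.set_printoptions(precision=4,suppress=True)
i=pickle.load(open("w1.pkl","rb"))
A=lambda u,v:(165+u/5-.4,78+v/5-.4); B=lambda u,v:(185+u/5-.4,240+(v-400)/5-.4); F=lambda u,v:(u*.64,v*.64)
obs=[(A(35,62),(52,88,40)),(A(722,38),(52,-88,40)),(A(382,66),(50,0,34)),(F(379,257),(-50,0,34)),(A(50,72),(50,84,40)),(A(715,48),(50,-84,40))]
def w(p,q):
    c,s=np.cos(p[2]),np.sin(p[2]); q=np.array(q)/1000
    return np.array([p[0]+c*q[0]-s*q[1],p[1]+s*q[0]+c*q[1],q[2]])
def toc(p,P):
    c,s=np.cos(p[2]),np.sin(p[2]); d=np.array(P)[...,:2]-p[:2]
    return np.stack([c*d[...,0]+s*d[...,1],-s*d[...,0]+c*d[...,1]],-1)*1000
f=lambda p:(w2px(i,[w(p,q) for _,q in obs])-[o for o,_ in obs]).ravel()
r=least_squares(f,[.612,-.273,-.37]); p=r.x; print(p); print(f(p).reshape(-1,2)); np.save("carton.npy",p)
def sh(n,uv,z):
    P=px2w(i,uv,z); print(n,P[:,:2].round(4).tolist(),"carton:",toc(p,P).round(0).tolist())
sh("btwin",[A(105,90),A(332,85),A(338,212),A(108,222)],.026)
sh("rtwin",[A(465,103),A(622,95),A(626,187),A(468,196)],.016)
sh("brick",[B(348,463),B(543,463),B(545,565),B(350,565)],.026)
sh("brickbottomfront",[B(350,430),B(540,430)],0)
sh("relay",[B(672,440),B(643,497),B(775,537)],.016)
sh("sink",[B(155,478),B(65,530),B(204,555)],.015)
sh("floorfront",[F(290,258),F(472,252)],0)
sh("flap edges inner z.1",[F(172,140),F(190,276)],.1)
sh("outer z.12",[F(603,122),F(595,272)],.12)
sh("spool",[F(335,70)],.036)
E
python3 fit.py
```

```text
[ 0.6148 -0.2731 -0.3416]
[[ 0.506   0.0802]
 [ 0.0065  0.495 ]
 [-0.389  -1.2213]
 [ 0.9432  0.8405]
 [ 0.7093 -0.4373]
 [-1.7168  0.1886]]
btwin [[0.6824, -0.2184], [0.6613, -0.2755], [0.6299, -0.2644], [0.6504, -0.205]] carton: [[45.0, 74.0], [45.0, 13.0], [11.0, 13.0], [11.0, 76.0]]
rtwin [[0.6445, -0.3071], [0.631, -0.3479], [0.6074, -0.3406], [0.621, -0.2989]] carton: [[39.0, -22.0], [40.0, -65.0], [16.0, -66.0], [14.0, -22.0]]
brick [[0.4365, -0.2211], [0.4149, -0.2764], [0.3817, -0.2655], [0.4038, -0.2091]] carton: [[-185.0, -11.0], [-187.0, -70.0], [-222.0, -71.0], [-220.0, -10.0]]
brickbottomfront [[0.435, -0.2211], [0.4127, -0.2781]] carton: [[-187.0, -11.0], [-189.0, -72.0]]
relay [[0.4023, -0.316], [0.387, -0.3014], [0.358, -0.3363]] carton: [[-186.0, -112.0], [-205.0, -103.0], [-221.0, -146.0]]
sink [[0.4484, -0.1607], [0.4419, -0.1268], [0.4179, -0.1646]] carton: [[-194.0, 50.0], [-212.0, 80.0], [-222.0, 36.0]]
floorfront [[0.5945, -0.1722], [0.5367, -0.3368]] carton: [[-53.0, 88.0], [-52.0, -86.0]]
flap edges inner z.1 [[0.7093, -0.1574], [0.617, -0.1247]] carton: [[50.0, 141.0], [-48.0, 141.0]]
outer z.12 [[0.6119, -0.4342], [0.5169, -0.4019]] carton: [[51.0, -153.0], [-49.0, -154.0]]
spool [[0.7244, -0.2794]] carton: [[105.0, 31.0]]
```

```bash
cat >> h.py <<'E'
p=np.load("carton.npy"); c_,s_=np.cos(p[2]),np.sin(p[2])
Rc=np.array([[c_,-s_,0],[s_,c_,0],[0,0,1]])
def W(x,y,z):
    "carton mm -> world m"
    return Rc@np.array([x,y,z])/1000+[p[0],p[1],0]
def O(tilt=0,dyaw=0):
    "tool x along carton x, body tilted back by tilt (deg), yaw dyaw (deg) about vertical"
    t,d=np.radians([tilt,dyaw]); s,c=np.sin(t),np.cos(t)
    M=np.array([[c,0,s],[0,-1,0],[s,0,-c]]); D=np.array([[np.cos(d),-np.sin(d),0],[np.sin(d),np.cos(d),0],[0,0,1]])
    return Rc@D@M
T=30
def push(xl,y,z,tilt=T):
    "TCP position for leading finger corner at carton xl"
    t=np.radians(tilt); return W(xl-19*np.sin(t)-8*np.cos(t),y,z)
def lin(pos,v=.2,frame=None,th=None):
    return robot.move_linear(pos,velocity=v,frame=frame,threshold=th)
E
python3 - <<'E'
from h import *
np.set_printoptions(precision=2,suppress=True)
for n,P,Q in [("b0",push(-235,-41,60),O(T)),("b0d",push(-235,-41,23),O(T)),("cage",W(-150,-41,23),O()),("cage2",W(-150,44,23),O()),("b1",push(-180,44,23),O(T)),("b2",push(-28,44,23),O(T)),
 ("rc",W(-203,-129,23),O(0,-20)),("rc2",W(-203,-43,23),O()),("r1",push(-225,-40,23),O(T)),("r2",push(-15,-40,23),O(T)),("fi0",W(2,165,105),O()),("fi1",W(2,98,125),O()),("fi2",W(2,35,64),O()),("fo0",W(2,-180,115),O()),("fo1",W(2,-98,145),O()),("fo2",W(2,-18,70),O())]:
    print(n,P,robot.ik(P,Q))
E
```

```text
b0 [ 0.36 -0.23  0.06] [ 0.58  0.24 -0.01  2.56  3.71  0.21  1.21]
b0d [ 0.36 -0.23  0.02] [ 0.75  0.38 -0.19  2.56  3.32  0.31  1.64]
cage [ 0.46 -0.26  0.02] [ 0.56  0.54 -0.12  1.99  0.11  0.62 -1.55]
cage2 [ 0.49 -0.18  0.02] [ 0.42  0.53 -0.15  2.    0.13  0.62 -1.73]
b1 [ 0.44 -0.17  0.02] [0.11 0.41 0.17 2.49 3.23 0.28 1.39]
b2 [ 0.59 -0.22  0.02] [-0.06  0.59  0.43  2.15  4.25  0.2   0.31]
rc [ 0.38 -0.33  0.02] [ 0.68  0.5  -0.04  2.05  0.04  0.59 -1.65]
rc2 [ 0.41 -0.25  0.02] [ 0.58  0.47 -0.12  2.11  0.11  0.56 -1.53]
r1 [ 0.37 -0.23  0.02] [ 0.74  0.39 -0.19  2.54  3.3   0.29  1.64]
r2 [ 0.57 -0.3   0.02] [ 1.34  0.97 -1.14  2.06  1.75  0.67 -2.79]
fi0 [ 0.67 -0.12  0.1 ] [ 0.26  0.65 -0.19  1.55  0.14  0.96 -1.89]
fi1 [ 0.65 -0.18  0.12] [ 0.35  0.61 -0.18  1.56  0.12  0.99 -1.77]
fi2 [ 0.63 -0.24  0.06] [ 0.42  0.68 -0.15  1.59  0.12  0.88 -1.68]
fo0 [ 0.56 -0.44  0.12] [ 0.68  0.68 -0.08  1.46  0.06  1.01 -1.33]
fo1 [ 0.58 -0.37  0.14] [ 0.59  0.61 -0.11  1.5   0.07  1.03 -1.45]
fo2 [ 0.61 -0.29  0.07] [ 0.49  0.67 -0.13  1.58  0.11  0.89 -1.59]
```

```bash
sed -i 's/^T=30/T=15/' h.py
python3 - <<'E'
from h import *
np.set_printoptions(precision=2,suppress=True)
for n,P,Q in [("b0",push(-235,-41,70),O(T)),("b0d",push(-235,-41,30),O(T)),("b0e",push(-170,-41,30),O(T)),("b1",push(-180,38,30),O(T)),("b2",push(-28,38,30),O(T)),
 ("r1",push(-225,-38,27),O(T)),("r1",push(-225,-38,70),O(T)),("r2",push(-15,-33,27),O(T))]:
    print(n,P,robot.ik(P,Q))
E
```

```text
b0 [ 0.37 -0.23  0.07] [ 0.68  0.23 -0.17  2.37 -0.02  0.28 -1.38]
b0d [ 0.37 -0.23  0.03] [ 1.18  0.42 -0.74  2.38  0.93  0.29 -2.27]
b0e [ 0.43 -0.25  0.03] [ 0.62  0.41 -0.14  2.25  0.08  0.23 -1.5 ]
b1 [ 0.45 -0.17  0.03] [ 0.39  0.38 -0.1   2.3   0.24  0.21 -1.84]
b2 [ 0.59 -0.22  0.03] [ 0.39  0.57 -0.1   1.94  0.16  0.38 -1.74]
r1 [ 0.38 -0.23  0.03] [ 1.16  0.45 -0.74  2.36  0.97  0.3  -2.31]
r1 [ 0.38 -0.23  0.07] [ 0.66  0.24 -0.17  2.35 -0.    0.29 -1.41]
r2 [ 0.58 -0.29  0.03] [ 0.53  0.6  -0.12  1.89  0.11  0.4  -1.57]
```

Run:
```python
from h import *
np.set_printoptions(precision=3,suppress=True)
def rep(n):
    s=robot.get_state(); print(n,round(s["time"],2),s["force"],s["opening"],toc if 0 else "")
robot.gripper_to(.03); rep("grip")
robot.move_ptp(W(-238,-41,62),O()); rep("above")
lin(W(-238,-41,25)); rep("down")
lin(W(-176,-41,25),.12); rep("pushed")
lin(W(-180,-41,62),.25)
robot.gripper_to(.094); rep("open")
lin(W(-150,-41,62),.25)
hit=lin(W(-150,-41,24),.15,th=15); rep(f"cage {hit}")
if not hit:
    robot.gripper_to(.064); rep("closed")
    lin(W(-150,45,24),.12); rep("swept")
    lin(W(-150,45,62),.25)
    lin(W(-200,45,100),.3); rep("up")
im=robot.grab_frame("wrist"); cv2.imwrite("pics/w2.png",cv2.resize(im[:,:,::-1],(800,600),interpolation=cv2.INTER_CUBIC))
import pickle; pickle.dump(robot.camera_info("wrist"),open("w2.pkl","wb"))
```

```text
grip 3.06 [-0.163 -0.03  -0.05 ] 0.02974578794757316 
above 4.14 [0.24  0.16  0.027] 0.03001793622148129 
down 4.47 [-0.099  0.093  1.268] 0.02996755822310981 
pushed 5.14 [-0.431 -0.611 -0.083] 0.03006497203673457 
open 6.52 [0.321 0.515 0.207] 0.09401527928744655 
cage False 7.18 [-0.424 -0.077 -0.776] 0.09389982532640627 
closed 7.83 [-0.446 -0.372 -0.154] 0.06410944163364368 
swept 8.7 [0.295 1.207 0.951] 0.06417343975121693 
up 9.36 [ 0.514  0.055 -0.569] 0.06416915654015184
```

View pics/w2.png

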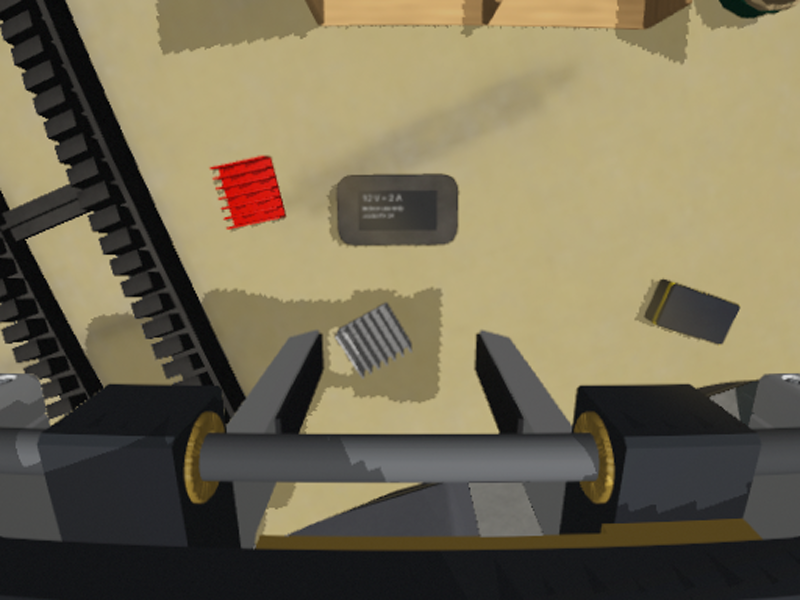

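The brick is now square in line at (398,209), the sink is untouched at (373,338), and the relay is fully visible at (693,311). I'll compute positions from this view.

```bash
cat > m.py <<'E'
from h import *
import pickle,sys
def meas(f,items):
    i=pickle.load(open(f,"rb"))
    for n,uv,z in items:
        P=px2w(i,np.array(uv)*.64-.18,z); print(n,(np.c_[P[:,:2]-p[:2]]@Rc[:2,:2]*1000).round(0).tolist())
E
python3 - <<'E'
from m import *
meas("w2.pkl",[("brick",[(338,178),(458,178),(458,244),(338,242)],.026),("relay",[(661,280),(740,302),(722,344),(644,320)],.016),("sink",[(387,304),(411,348),(362,375),(336,331)],.015),("mouth",[(323,26),(645,28)],0)])
E
```

```text
brick [[-129.0, 76.0], [-129.0, 16.0], [-162.0, 15.0], [-161.0, 77.0]]
relay [[-183.0, -102.0], [-196.0, -151.0], [-221.0, -145.0], [-206.0, -95.0]]
sink [[-197.0, 52.0], [-223.0, 38.0], [-240.0, 67.0], [-213.0, 81.0]]
mouth [[-50.0, 85.0], [-49.0, -86.0]]
```

Run:
```python
from h import *
import pickle
np.set_printoptions(precision=3,suppress=True)
def rep(n):
    s=robot.get_state(); print(n,round(s["time"],2),s["force"],s["opening"])
robot.gripper_to(.03)
lin(W(-180,41,62),.25); lin(W(-180,41,25),.15); rep("behind")
lin(W(-100,39,25),.12); rep("pushed")
h=lin(push(-28,38,30),.1,O(T),15); rep(f"in {h}"); print(robot.get_state()["ee_pos"],push(-28,38,30))
lin(push(-110,38,40),.25,O()); lin(W(-150,0,70),.3); 
robot.gripper_to(.094)
lin(W(-202,-124,65),.25,O(0,-16)); h=lin(W(-202,-124,24),.15,th=15); rep(f"cage {h}")
if not h:
    robot.gripper_to(.049); rep("closed")
    lin(W(-202,-100,24),.1,O()); lin(W(-202,-43,24),.12); rep("swept")
    lin(W(-202,-43,62),.25); lin(W(-230,-20,110),.3); rep("up")
pickle.dump(robot.camera_info("wrist"),open("w3.pkl","wb"))
im=robot.grab_frame("wrist"); cv2.imwrite("pics/w3.png",cv2.resize(im[:,:,::-1],(800,600),interpolation=cv2.INTER_CUBIC))
```

```text
behind 10.83 [0.533 0.508 0.555] 0.030075228238282747
pushed 11.65 [-0.193 -0.12   0.233] 0.030008237867615136
in False 12.39 [-0.317  0.034  0.504] 0.03046710142358122
[ 0.589 -0.224  0.03 ] [ 0.589 -0.224  0.03 ]
cage False 15.4 [0.582 1.145 1.2  ] 0.09423163167642622
closed 16.24 [0.063 0.265 0.002] 0.04869300267446123
swept 17.3 [-0.075 -0.45   0.101] 0.04904262217527364
up 17.95 [-0.205 -0.255 -0.   ] 0.048990706319823205
```

View pics/w3.png

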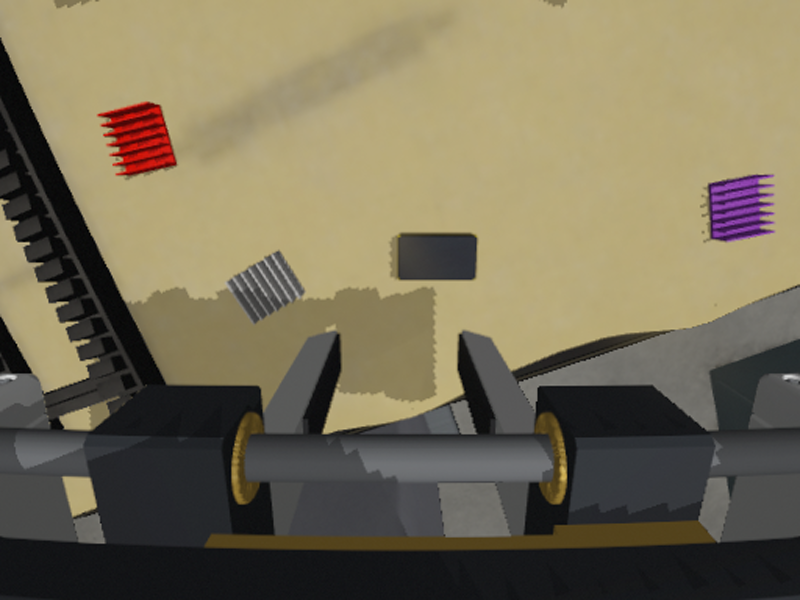

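The relay sits square at (437,257). I'll measure it and push it in, then look at the carton.

Run:
```python
from m import *
np.set_printoptions(precision=3,suppress=True)
meas("w3.pkl",[("relay",[(398,235),(476,235),(475,279),(399,279)],.016)])
def rep(n):
    s=robot.get_state(); print(n,round(s["time"],2),s["force"],s["opening"])
robot.gripper_to(.012)
lin(W(-232,-34,60),.25); lin(W(-232,-34,24),.15); rep("behind")
lin(W(-100,-34,24),.12); rep("pushed")
h=lin(push(-15,-34,27),.1,O(T),15); rep(f"in {h}")
lin(push(-110,-34,40),.25,O()); lin(W(-90,0,230),.3); rep("look")
pickle.dump(robot.camera_info("wrist"),open("w4.pkl","wb"))
im=robot.grab_frame("wrist")[:230]; cv2.imwrite("pics/w4.png",cv2.resize(im[50:230,90:410,::-1],(800,450),interpolation=cv2.INTER_CUBIC))
```

```text
relay [[-190.0, -19.0], [-190.0, -63.0], [-215.0, -63.0], [-215.0, -20.0]]
behind 19.49 [0.157 0.769 0.782] 0.011977255269194804
pushed 20.74 [-0.644  0.25   0.935] 0.011867936735106261
in False 21.62 [ 0.322 -0.261  0.147] 0.011670827284211746
look 22.95 [ 0.158 -0.532 -0.378] 0.011949360023393968
```

View pics/w4.png

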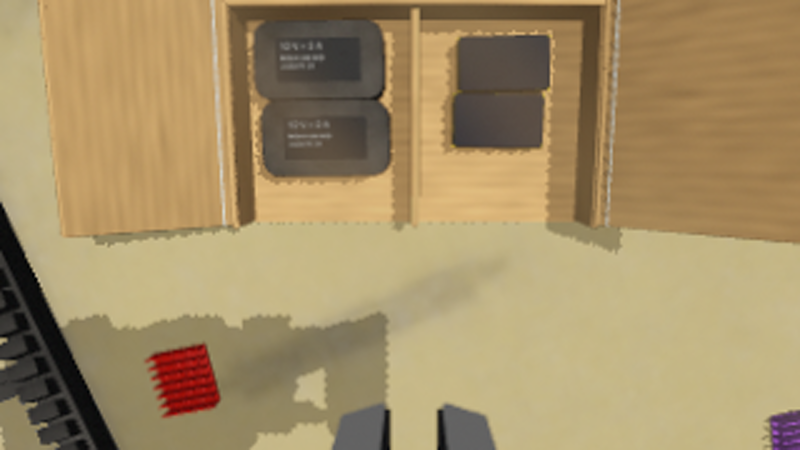

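Both loose parts lie square in front of their twins, well inside the mouth (edge at row ~225): brick (326,138), relay (498,120). Now the short flap.

```bash
cat > fold.py <<'E'
from m import *
def fold(sg,hz,r,ystart,zstart,x=2,hw=12.5):
    "sg=+1 inner (+y wall), -1 outer; positions of leading bottom finger corner"
    C=lambda y,z,v,th=None: lin(W(x,sg*(y+hw),z+19),v,th=th)
    C(ystart,200-19,.35); C(ystart,zstart,.25)
    print("hit" if C(88,hz+r,.15,25) else "up ok",robot.get_state()["force"].round(1))
    for a in (1.3,1.05,.8,.55,.3,.08):
        if C(86-r*np.cos(a)+1.5*np.sin(a),hz+r*np.sin(a)+1.5*np.cos(a),.12,25): print("hit",a); break
    print(C(86-r,hz-2,.05,10),robot.get_state()["ee_pos"][2]-.019,robot.get_state()["force"].round(1))
E
python3 - <<'E'
from fold import *
robot.gripper_to(0.0); print(robot.get_state()["opening"])
lin(W(-30,60,230),.4)
fold(1,42,60,153,80)
lin(W(2,36,150),.3); lin(W(-90,0,230),.35); print(robot.get_state()["time"])
im=robot.grab_frame("wrist")[:230]; cv2.imwrite("pics/w5.png",cv2.resize(im[50:230,90:410,::-1],(800,450),interpolation=cv2.INTER_CUBIC))
E
```

```text
0.0006358977323807944
up ok [ 0.2  0.9 -0.8]
True 0.04332173313329146 [-7.4  2.1 20.3]
28.225
```

View pics/w5.png

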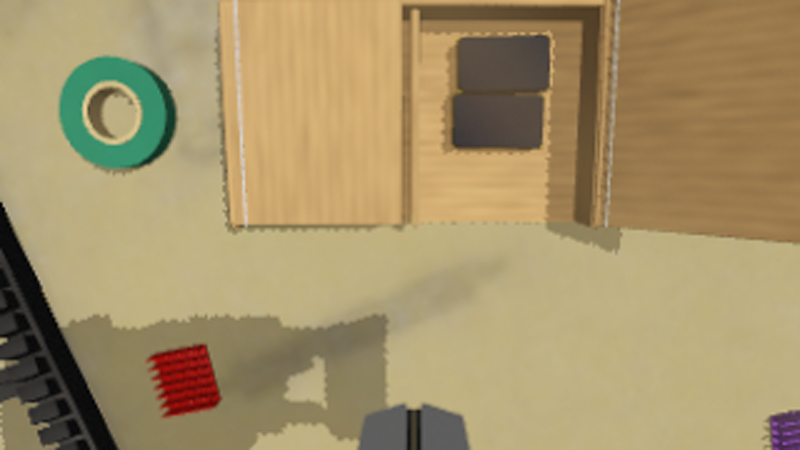

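The short flap lies flat over the left bay, with its free edge at column ~404 near the divider, and the tape is untouched at (117,112). Next the long flap.

Run:
```python
from fold import *
lin(W(-40,-80,230),.4)
fold(-1,46.5,85,167,95)
lin(W(2,-14,150),.3); lin(W(-90,0,230),.35)
im=robot.grab_frame("wrist"); cv2.imwrite("pics/w6.png",cv2.resize(im[:,:,::-1],(800,600),interpolation=cv2.INTER_CUBIC))
s=robot.grab_frame("scene"); cv2.imwrite("pics/s6.png",cv2.resize(s[80:320,80:400,::-1],(800,600),interpolation=cv2.INTER_CUBIC)); print(robot.get_state()["time"])
```

```text
up ok [-0.2 -0.2 -0.6]
True 0.04776186276576945 [-5.3  2.2 16.7]
33.5833
```

View pics/w6.png

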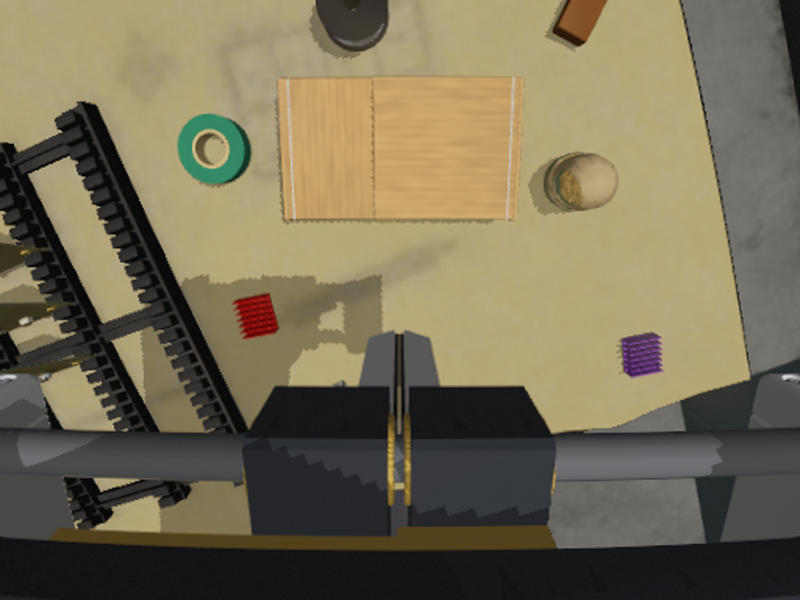

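View pics/s6.png

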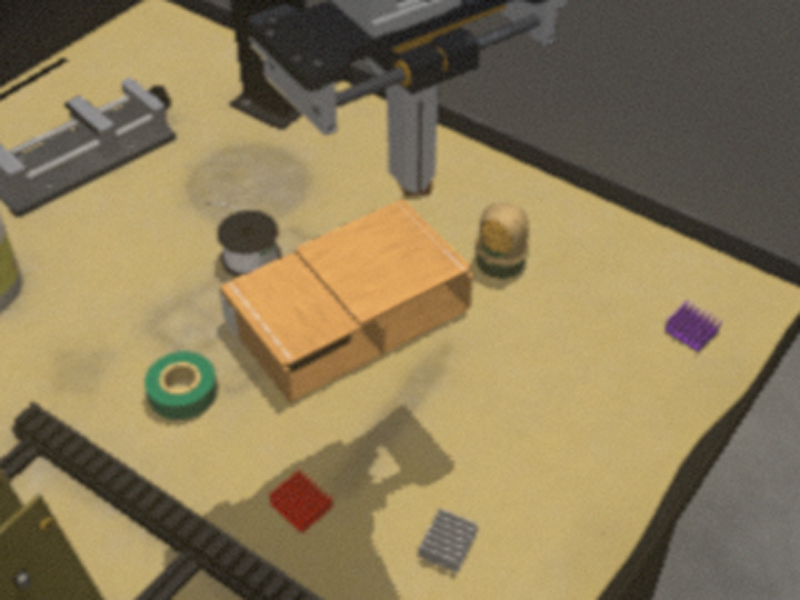

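Both flaps are flat, with the long one on top (seam at column 373 in the wrist view). The sink is outside at (447,540) in the scene crop. The tape, cleaner, spool and look-alikes stand where they were, and the arm is clear.

```bash
python3 -c "
from rig import robot
robot.pause(.3); print(robot.sign_off())"
```

```text
the job is handed in; nothing more can be done
None
```

The job is done and handed in at about 34 s of the 69 s allowed. I pushed the brick and relay along the bench with the fingers, never gripping or lifting them. Each went fully into its twin's bay. I then folded the short flap flat, and after it the long flap over it.

- **Parts:** the view before folding showed both loose parts square in front of their twins and well inside the mouth. By eye, each sat a millimetre or two off its twin's centre line.
- **Flaps:** they stopped flat at fingertip heights of about 43 mm (short) and 48 mm (long). The highest force I saw was about 22 N, while pressing the short flap down.
- **Surroundings:** the last pictures show the heat sink outside the carton. The tape roll, tip cleaner, solder spool and look-alikes look undisturbed, and the arm is clear. No check failed or disagreed.

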